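# Snap the price-card holder onto the display stand

## Robot

A 6-joint arm with a two-finger parallel gripper is mounted at the origin on the work surface. World frame = base frame: x ahead of the robot, y to its left, z up, the work surface at z = 0. Lengths are in mm, angles in rad, forces in N, time in s.
With the tool pointing down it reaches from about 400 to 925 mm from the base axis. Payload 12.5 kg.
Tool frame: the origin (TCP) lies between the finger pads; the fingertips stand 14 mm ahead of it and the grasp point (between the pads) lies 5 mm behind it; x points along the fingers, y is the direction in which the jaws open and shut, and the axes are right-handed (so a half turn about x gives the same grasp; the last joint's range is limited). The gripper opens to 95 mm and grips with 3 to 60 N. Pads are 20 mm wide; open, the fingers measure 119 mm over their backs; the gripper's body (75 mm by 180 mm) begins 59 mm behind the grasp point.
Start: joints at [-1.413, 0.491, 1.559, -0, 1.092, -0.106], TCP at [162.992, -603.39, 228.661] pointing down, gripper open.
Joint ranges: [-3.1, 3.1], [-0.84, 2.19], [0.05, 2.79], [-1.13, 4.28], [0.06, 2.93], [-2.69, 2.69]. Speed limits (rad/s): [2.22, 2.22, 2.79, 3.14, 3.14, 3.14].

## Interface

Orientations are given as [roll, pitch, yaw] about the fixed x, y, z axes, in that order (R = Rz(yaw) Ry(pitch) Rx(roll)).
In Python, from cell import env, cams gives the robot as it stands.
- The arm moves only by the tool carry_out, never from a script. Its arguments are lists of equal length, an entry for each row: "grip": the closure, from -1 (fully open) to 1 (shut); "linear": the shift along the tool's x, y, z scaled (see below), a list of three; "turn": the turn about the tool's x scaled (see below). In form: {"grip": [grip, ...], "linear": [[tx, ty, tz], ...], "turn": [turn, ...]}. A call has 1 to 5 rows; each row shifts and turns the commanded pose from where the row before left it, along the tool's axes as they then stand; what a row does not reach is not made up. The controller multiplies each number of a shift by 0.5 m and each number of a turn by 180 degrees. A row lasts 1/10 s, in which the tool goes at most 50 mm and 8.59 degrees, less where a joint would pass 70% of its speed; a pose out of reach is approached as far as the arm can. A call with a number of a shift or a turn outside -1 to 1 is refused whole. A call with a gripper value outside its range is refused whole. The fingers move at their own pace and stop on an object; the grip force is fixed at half the most. Time passes only in rows, so rows that do not move let the fingers close. It gives the time, the measured TCP pose, the force and the opening at its end, in the units of the state.
- env.state(): the state, without advancing time (a new reading comes with each control period).
- cams.read_camera(name): name is "scene" or "top" or "wrist"; returns the picture (480x640x3 uint8, blue, green, red); there is no depth.
- cams.camera_info(name): a dict with "fx", "fy", "cx", "cy" (pixels), "view" (4x4, takes a point from world to camera coordinates). Camera axes: x right, y down, z forward; pixel columns grow to the right and rows downward; lengths in mm; the calibration is good to about 2 mm. The wrist camera is an equidistant fisheye: a pixel r from the principal point sees the ray r / f radians off the axis. A picture is of the moment at which its call begins: read the wrist's pose just before it. camera_info takes no time and is no camera call; for the wrist camera it gives the pose at the moment of the call.
- env.job_done(): hands the job in, once; it reports no verdict.
The state is a dict: "t": time; "joints": joint angles; "qvel": joint speeds; "tau": joint torques, N m; "eef_pos": TCP position; "tcp_rot": TCP orientation; "ft_force": force on the tool from outside, world axes, zero at the start; "moment": the same for the moment, N m; "opening": opening from 0.0 (shut) to 1.0 (fully open).
Only numpy, scipy, OpenCV 4.12 (cv2) and the standard library are available. Lean on these libraries where they do the work, as an engineer would, in place of code of your own. Each camera call takes 0.05 s, during which the arm holds its last target. There are 200 camera calls.

## Task

Pick up the red price-card holder and push it straight down over the two blue snap hooks of the display stand until both sides click, then let go, leaving it latched level. Feel for the clicks and press no harder than they need: the hooks and the stand must not be rammed. Leave the other goods on the stall where they are.

Things in the scene. Friction and masses are not known exactly. Their poses are not given: they have to be found in the camera images.
- holder_mid (a point): Middle of the red price-card holder (58 mm high, 40 to 85 g, loose, upright on the table), 29 mm above its underside. x along its long foot, z up. The foot (104 x 38 mm, 5 mm thick) carries an upright grip plate, 32 (x) by 12 (y) mm, from 5 to 58 mm above the underside, with a white blank card in each face: pinch it across its 12 mm (y). Same both ways round (half turn).
- holder: The same holder; origin at the centre of the foot's underside, axes as above. Two rectangular windows go right through the foot, each 18.5 (x) by 14 (y) mm, centred 28.25 mm either side of the middle along x; the hooks pass through them.
- stand: Display stand, fixed. Origin: centre of the underside of its round dark foot (92 mm across); x along its grey crosshead (94 x 34 mm), z up. THE STEM IS CLAMPED AT AN UNKNOWN HEIGHT that no reading gives: the top of the orange seat amid the crosshead, unpressed, is 92 to 134 mm above the table: feel for it or see it. Over 40 N between holder and stand (all contacts summed) is ramming.
- seat (a joint): Travel of the orange spring seat (36 x 32 mm) in m, down positive: 0 free, hard stop at 0.006; about 0.003 with the holder latched. With the holder's underside about 10 mm above the free seat it meets the hooks; the push rises to 8-20 N some 4 mm above it, then slides on at 2-7 N until both click as it is 3 mm below, 3 mm before the stop, where the push rises steeply.
- hook_a (a joint): Inward bend of the blue snap hook at the stand's x = +36 mm (outer face of its blade, 5 mm thick in x, 10 mm wide in y), in rad: 0 at rest, about 0.12 just before the click, near 0 after it. Its nose points outward, 5 mm past the blade; above the free seat's top its tip is 18 mm, the nose's underside 2 mm.
- hook_b (a joint): The same for the hook at x = -36 mm, which is a third stiffer, so the two may click one after the other.
- figurine: small blue china figurine, 75 high, foot 40 across (mm); leave it alone. Origin at the centre of its underside.
- tumbler: green glass tumbler, 75 high, 60 across (mm); leave it alone. Origin at the centre of its underside.
- tin: low round green tin, 35 high, 54 across (mm); leave it alone. Origin at the centre of its underside.
- jar: clear jar with purple lid, 150 high, 90 across (mm); leave it alone. Origin at the centre of its underside.
- vase: solid amber glass vase, 140 high, 72 across (mm); leave it alone. Origin at the centre of its underside.
- urn: white china planter urn on a foot, 110 high, 100 across (mm); leave it alone. Origin at the centre of its underside.
- bowl: blue bowl, 50 high, 130 across (mm); leave it alone. Origin at the centre of its underside.
- mug: pewter mug, 90 high, 76 across plus handle (mm); leave it alone. Origin at the centre of its underside.
Mind the look-alikes: they are no part of the job. Several things look just like the holder: the one meant starts farthest from the robot's base.

How it is judged (in metres and radians):
On the way, in this order (a step that is already met when the one before it is completed fails the run):
1. the holder has been lifted clear of the table (height (world z) of holder_mid above 0.09 m), for 0.2 s.
2. both hooks have clicked: sprung back out with the holder level under them and the seat pressed (value of joint seat above 0.0015 m and value of joint each of hook_a, hook_b below 0.06 rad and angle between holder_mid's own z axis and vertical below 0.06 rad and angle between the x axis of holder_mid and the x axis of stand, either way round below 0.15 rad and horizontal distance between holder_mid and stand below 0.006 m), for 0.1 s.
At the end, for the whole second after the job is handed in: The holder is released, at rest and latched on the stand: both hooks sprung back (under 0.06 rad), the seat held pressed by more than 1.5 mm, holder within 3.4 degrees of level, within 6 mm of the stand's axis and within 8.6 degrees of the crosshead's direction (all of step 2 and linear speed of holder below 0.02 m/s and angular speed of holder below 0.2 rad/s); the robot touches nothing.
It fails at once if the holder and the stand are pressed together with more than 40 N (contact force between holder and stand above 40 N).
It fails at once if another article on the stall is moved by more than 20 mm (distance of any of figurine, tumbler, tin, jar, vase, urn, bowl, mug from where it was at the start of the episode above 0.02 m).
It also fails if it takes over 48 s, if anything falls off the work surface, if the arm or the gripper's body presses on something with over 40 N, if the wrist force passes 120 N, or if a joint passes its speed limit or range.

## Working session

There is one attempt and no reset: what is moved stays moved. The work goes in short steps, Python scripts to look and compute and a tool call to move; the robot and the scene stay as the last step left them, time stands still between calls to the robot, and variables do not carry over. Pictures are saved under pics/ and viewed, about 8 in all and at most 12, crops included, and the job is handed in when it is done.

Besides the shell and the picture viewer there is one more tool, called after "Request:" in YAML: its name, and indented under it one key for each argument. carry_out: Moves the arm, as the interface text tells. Shifts and turns lie within -1 to 1; 1 stands for 0.5 m of shift or 180 degrees of turn. Its arguments: {"type":"object","properties":{"grip":{"type":"array"},"linear":{"type":"array"},"turn":{"type":"array"}},"required":["grip","linear","turn"]}

```bash
ls; mkdir -p pics; python3 - <<'E'
from cell import env,cams
import cv2
s=env.state();print(s)
for n in("scene","top"):
    cv2.imwrite(f"pics/{n}0.png",cams.read_camera(n)); print(n,cams.camera_info(n))
E
```

```text
pics
{'t': 0.0, 'joints': array([-1.41261738e+00,  4.91584733e-01,  1.55946844e+00, -1.04613248e-05,
        1.09166942e+00, -1.05600924e-01]), 'qvel': array([ 4.31559848e-05, -5.08688011e-04,  1.07543187e-03,  4.94730940e-04,
       -6.05703319e-06,  8.73696563e-04]), 'tau': array([ 3.07650313e-03, -6.12627625e+01, -2.58178711e+01,  6.94223866e-02,
        4.82591742e-02, -1.07636563e-04]), 'eef_pos': array([ 162.93994172, -603.14923292,  228.03955348]), 'tcp_rot': array([-1.66818644,  1.56966635,  1.73719091]), 'ft_force': array([-0.13507337,  0.78662759,  0.45994671]), 'moment': array([-0.00361191, -0.02846752, -0.01398495]), 'opening': 1.0013311843616524}
scene {'fx': 433.82130984929944, 'fy': 433.82130984929944, 'cx': 322.74436744640616, 'cy': 239.82253685611698, 'view': array([[-8.17343569e-01,  5.75886544e-01, -1.74407336e-02,
         4.32069085e+02],
       [ 4.22965365e-01,  5.79201091e-01, -6.96868996e-01,
        -1.39646597e+02],
       [-3.91215785e-01, -5.76958218e-01, -7.16986348e-01,
         1.28253791e+03],
       [ 0.00000000e+00,  0.00000000e+00,  0.00000000e+00,
         1.00000000e+00]])}
top {'fx': 488.4130449646532, 'fy': 488.4130449646532, 'cx': 318.7921990244094, 'cy': 245.29610981383507, 'view': array([[ 2.89479368e-02, -9.99579815e-01, -1.48655425e-03,
        -3.08535357e+01],
       [-9.92923492e-01, -2.85837500e-02, -1.15264512e-01,
         5.30711977e+02],
       [ 1.15173589e-01,  4.81270446e-03, -9.93333722e-01,
         1.35799942e+03],
       [ 0.00000000e+00,  0.00000000e+00,  0.00000000e+00,
         1.00000000e+00]])}
```

View pics/top0.png

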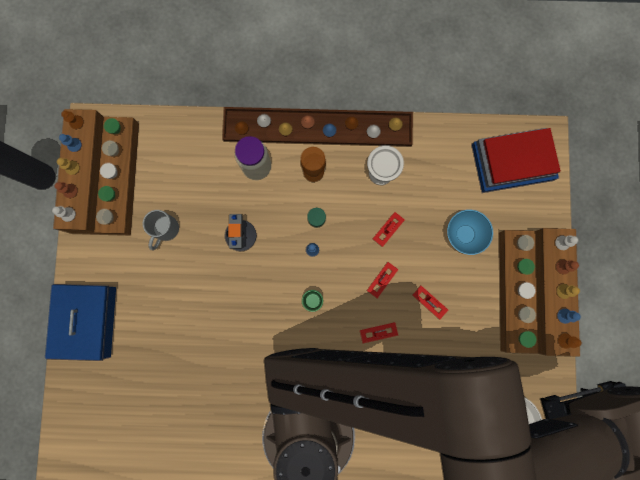

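View pics/scene0.png

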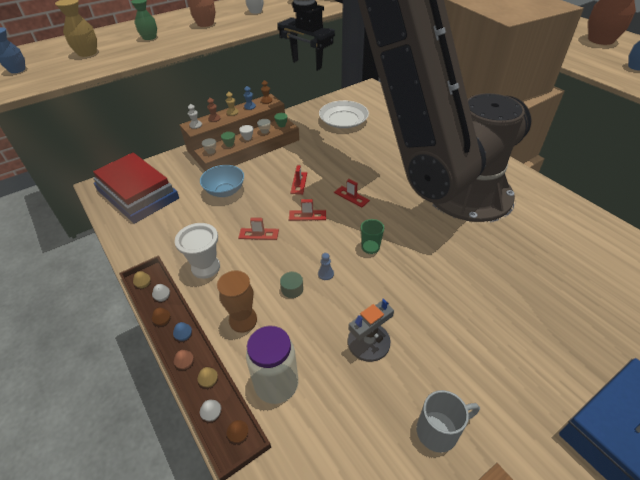

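Top view: the red candidates are at (389,229), (382,280), (431,302) and (379,333). The base is near (305,440), so the one at (389,229) is farthest and is the one meant. The stand is at (237,232). I'll confirm both with enlarged crops.

```bash
cat > h.py <<'E'
import numpy as np, cv2
from cell import env,cams
def ray(n,u,v,I=None):
    I=I or cams.camera_info(n);V=np.array(I['view']);R=V[:3,:3];c=-R.T@V[:3,3]
    x,y=(u-I['cx'])/I['fx'],(v-I['cy'])/I['fy']
    if n=='wrist':
        r=np.hypot(x,y);k=np.sin(r)/max(r,1e-9);d=np.array([x*k,y*k,np.cos(r)])
    else: d=np.array([x,y,1])
    return c,R.T@d
def atz(n,u,v,z,I=None):
    c,d=ray(n,u,v,I);return c+d*(z-c[2])/d[2]
def tri(obs):
    A=0;b=0
    for n,u,v,*I in obs:
        c,d=ray(n,u,v,*I);d=d/np.linalg.norm(d);P=np.eye(3)-np.outer(d,d);A=A+P;b=b+P@c
    return np.linalg.solve(A,b)
def red(im):
    h=cv2.cvtColor(im,cv2.COLOR_BGR2HSV);return (((h[...,0]<5)|(h[...,0]>174))&(h[...,1]>150)&(h[...,2]>70)).astype(np.uint8)
E
python3 - <<'E'
from h import *
t=cv2.imread('pics/top0.png');s=cv2.imread('pics/scene0.png')
for u,v in((389,229),(382,280),(431,302),(379,333),(305,440)):
    p=atz('top',u,v,5);print(u,v,p.round(0),np.hypot(*p[:2]).round())
n,l,st,c=cv2.connectedComponentsWithStats(red(t))
for i in range(1,n):
    if st[i,4]>60:
        ys,xs=np.where(l==i);P=np.array([atz('top',a,b,5)[:2] for a,b in zip(xs,ys)],np.float32)
        print(c[i].round(1),st[i,4],cv2.minAreaRect(P))
def crop(im,u,v,w,k): return cv2.resize(im[v-w:v+w,u-w:u+w],(k,k),interpolation=cv2.INTER_CUBIC)
g=np.hstack([crop(t,389,229,25,260),crop(t,237,232,25,260),crop(s,370,325,32,260)])
cv2.imwrite('pics/crop1.png',g)
E
```

```text
389 229 [ 588. -218.    5.] 627.0
382 280 [ 439. -200.    5.] 483.0
431 302 [ 381. -341.    5.] 511.0
379 333 [ 289. -193.    5.] 348.0
305 440 [-9.  7.  5.] 12.0Traceback (most recent call last):
  File "<stdin>", line 8, in <module>
  File "h.py", line 11, in atz
    c,d=ray(n,u,v,I);return c+d*(z-c[2])/d[2]
        ~~~^^^^^^^^^
  File "h.py", line 4, in ray
    I=I or cams.camera_info(n);V=np.array(I['view']);R=V[:3,:3];c=-R.T@V[:3,3]
           ~~~~~~~~~~~~~~~~^^^
ValueError: time passes only in moves, steps and waits
```

```bash
sed -i 's/I=I or cams.camera_info(n);V/I=I or info(n);V/; s/^def ray/C={}\ndef info(n):\n    if n not in C: C[n]=cams.camera_info(n)\n    return C[n]\ndef ray/' h.py
python3 - <<'E'
from h import *
t=cv2.imread('pics/top0.png');s=cv2.imread('pics/scene0.png')
n,l,st,c=cv2.connectedComponentsWithStats(red(t))
for i in range(1,n):
    if 60<st[i,4]<1500:
        ys,xs=np.where(l==i);P=np.array([atz('top',a,b,5)[:2] for a,b in zip(xs,ys)],np.float32)
        print(c[i].round(1),st[i,4],cv2.minAreaRect(P))
def crop(im,u,v,w,k): return cv2.resize(im[v-w:v+w,u-w:u+w],(k,k),interpolation=cv2.INTER_CUBIC)
g=np.hstack([crop(t,389,229,25,260),crop(t,237,232,25,260),crop(s,370,325,32,260)])
cv2.imwrite('pics/crop1.png',g)
E
```

```text
[388.5 228.7] 383 ((588.5191040039062, -215.98329162597656), (36.52987289428711, 103.13002014160156), 52.04005432128906)
[382.3 279.6] 380 ((440.5777893066406, -200.263916015625), (37.0738525390625, 102.95771026611328), 54.886356353759766)
[430.1 302.1] 378 ((380.5992431640625, -337.3564453125), (102.34024047851562, 37.24630355834961), 49.40785217285156)
[378.6 332.4] 392 ((290.9645690917969, -192.33523559570312), (37.02446746826172, 102.8509750366211), 14.430667877197266)
```

View pics/crop1.png

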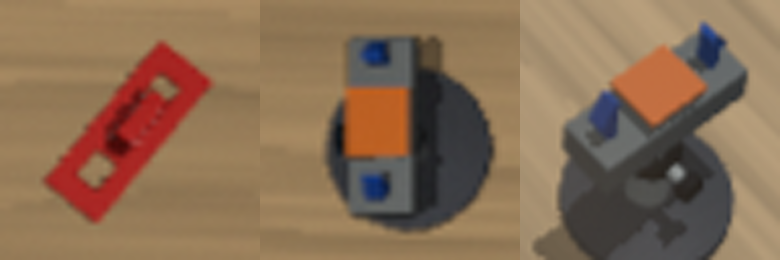

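```bash
python3 - <<'E'
from h import *
t=cv2.imread('pics/top0.png');s=cv2.imread('pics/scene0.png')
def cent(im,u,v,w):
    h=cv2.cvtColor(im,cv2.COLOR_BGR2HSV);m=((h[...,0]>5)&(h[...,0]<15)&(h[...,1]>185)).astype(np.uint8)
    q=np.zeros_like(m);q[v-w:v+w,u-w:u+w]=m[v-w:v+w,u-w:u+w]
    ys,xs=np.where(q);return xs.mean(),ys.mean(),len(xs),cv2.minAreaRect(np.stack([xs,ys],1).astype(np.float32)),xs,ys
a=cent(t,235,231,10);b=cent(s,372,314,16);print(a[:4],b[:4])
p=tri([('top',a[0],a[1]),('scene',b[0],b[1])]);print('seat',p)
for z in(100,115,130):print(z,atz('top',a[0],a[1],z),atz('scene',b[0],b[1],z))
# crosshead gray direction from top: ends
e1=atz('top',212+(380-260)/5.2,207+37/5.2,105);e2=atz('top',212+(380-260)/5.2,207+214/5.2,105);print(e1,e2)
h1=atz('top',212+(376-260)/5.2,207+53/5.2,115);h2=atz('top',212+(376-260)/5.2,207+186/5.2,115);print(h1,h2)
# foot
print('foot',atz('top',212+(411-260)/5.2,207+150/5.2,10))
print(cams.camera_info('wrist'))
E
```

```text
(np.float64(233.75342465753425), np.float64(230.0205479452055), 146, ((233.5, 230.0), (12.0, 11.0), 90.0)) (np.float64(nan), np.float64(nan), 0, ((0.0, 0.0), (0.0, 0.0), 0.0))
seat [nan nan nan]
100 [558.37887419 215.77984676 100.        ] [nan nan nan]
115 [556.23851632 213.05496433 115.        ] [nan nan nan]
130 [554.09815845 210.33008189 130.        ] [nan nan nan]
[601.28789169 213.41956487 105.        ] [508.55280444 208.89875814 105.        ]
[591.08718057 213.27297168 115.        ] [521.90144568 209.88759737 115.        ]
foot [554.81525278 210.2220828   10.        ]
{'fx': 371.64829954431775, 'fy': 371.64829954431775, 'cx': 322.79810414192355, 'cy': 235.60300896273134, 'view': array([[ 2.59853753e-01, -9.65645692e-01, -2.10339126e-03,
        -6.23750338e+02],
       [-9.24812722e-01, -2.49491219e-01,  2.87185587e-01,
        -3.34491984e+01],
       [-2.77844303e-01, -7.26810098e-02, -9.57872650e-01,
         3.93255084e+02],
       [ 0.00000000e+00,  0.00000000e+00,  0.00000000e+00,
         1.00000000e+00]])}<stdin>:6: RuntimeWarning: Mean of empty slice.
  ret = ret.dtype.type(ret / rcount)
```

```bash
cat >> h.py <<'E'
from scipy.spatial.transform import Rotation as Ro
def plan(tx,ty,tz,jaw,tgt=None):
    """jaw: wanted world angle of tool y, deg. Prints what move the tool frame needs (shift first, then turn)."""
    s=env.state();R=Ro.from_euler('xyz',s['tcp_rot']).as_matrix();p=np.array(s['eef_pos'])
    cur=np.degrees(np.arctan2(R[1,1],R[0,1]));dj=(jaw-cur+90)%180-90
    d=R.T@(np.array([tx,ty,tz])-p)
    print('t',round(s['t'],2),'p',p.round(1),'jaw',cur.round(2),'x-axis',R[:,0].round(4),'F',np.round(s['ft_force'],1),'M',np.round(s['moment'],2),'op',round(s['opening'],3))
    print('shift mm',d.round(1),'lin',(d/500).round(4),'jaw change world',dj.round(2),'turn about tool x',(-dj/180).round(4),'j6',s['joints'][5].round(3))
    return R
E
python3 - <<'E'
from h import *
print('seat',tri([('top',233.9,230.3),('scene',372,313.9)]), tri([('top',234.7,230.5),('scene',372,313.9)]))
I=info('wrist');V=I['view'];print('wcam',-V[:3,:3].T@V[:3,3])
R=plan(588.5,-216,180,52);print(R)
E
```

```text
seat [557.14810491 214.58604129 103.83386806] [556.54461344 213.16875341 101.74370905]
wcam [ 240.41330674 -582.08493125  384.98242595]
t 0.1 p [ 162.9 -603.2  228.1] jaw -74.89 x-axis [-2.e-04  1.e-03 -1.e+00] F [ 0.1 -0.  -0.1] M [0.01 0.05 0.06] op 0.998
shift mm [  48.4 -262.8 -511.8] lin [ 0.0969 -0.5256 -1.0236] jaw change world -53.11 turn about tool x 0.2951 j6 -0.106
[[-1.69771431e-04  2.60721846e-01 -9.65413948e-01]
 [ 9.63669485e-04 -9.65413471e-01 -2.60721886e-01]
 [-9.99999521e-01 -9.74603090e-04 -8.73500605e-05]]
```

Request:
carry_out:
  grip: [-1,-1,-1,-1,-1]
  linear:
    - [0,-0.044,-0.085]
    - [0,-0.044,-0.085]
    - [0,-0.044,-0.085]
    - [0,-0.044,-0.085]
    - [0,-0.044,-0.085]
  turn: [0,0,0,0,0]

```text
t: 0.6
eef_pos: [340.5, -440.3, 228.5]
tcp_rot: [-1.24, 1.57, 2.165]
ft_force: [0.3, -0.4, 0.3]
opening: 1.001
```

Request:
carry_out:
  grip: [-1,-1,-1,-1,-1]
  linear:
    - [0,-0.044,-0.085]
    - [0,-0.044,-0.085]
    - [0,-0.044,-0.085]
    - [0,-0.044,-0.085]
    - [0,-0.044,-0.085]
  turn: [0,0,0,0,0]

```text
t: 1.1
eef_pos: [517.1, -278.5, 228.5]
tcp_rot: [-0.545, 1.57, 2.86]
ft_force: [0.2, -0.7, 0.4]
opening: 1.002
```

Request:
carry_out:
  grip: [-1,-1,-1,-1,-1]
  linear:
    - [0,-0.044,-0.085]
    - [0,-0.044,-0.085]
    - [0,0,0]
    - [0,0,0]
    - [0,0,0]
  turn: [0,0,0.042,0.042,0.042]

```text
t: 1.6
eef_pos: [586.7, -214.9, 228.1]
tcp_rot: [-0.231, 1.57, 2.774]
ft_force: [-0.9, -0.0, 0.2]
opening: 0.998
```

Request:
carry_out:
  grip: [-1,-1,-1,-1,-1]
  linear:
    - [0,0,0]
    - [0,0,0]
    - [0,0,0]
    - [0,0,0]
    - [0,0,0]
  turn: [0.042,0.042,0.042,0.042,0]

```text
t: 2.1
eef_pos: [586.4, -215.5, 228.3]
tcp_rot: [0.329, 1.57, 2.809]
ft_force: [0.1, 0.8, -0.8]
opening: 1.004
```

```bash
python3 - <<'E'
from h import *
plan(588.5,-216,180,52)
I=info('wrist');V=I['view'];im=cams.read_camera('wrist');cv2.imwrite('pics/w1.png',im)
n,l,st,c=cv2.connectedComponentsWithStats(red(im))
for i in range(1,n):
    if st[i,4]>300:
        ys,xs=np.where(l==i);P=np.array([atz('wrist',a,b,5,I)[:2] for a,b in zip(xs,ys)],np.float32)
        print(c[i].round(1),st[i,4],cv2.minAreaRect(P))
print('wcam',-V[:3,:3].T@V[:3,3])
E
```

```text
t 2.1 p [ 586.4 -215.5  228.3] jaw -127.92 x-axis [-6.e-04  2.e-04 -1.e+00] F [ 0.1  0.8 -0.8] M [ 0.11  0.   -0.01] op 1.004
shift mm [48.3 -0.9 -2. ] lin [ 0.0966 -0.0018 -0.004 ] jaw change world -0.08 turn about tool x 0.0004 j6 1.775
[320.9 202.7] 3143 ((588.2824096679688, -214.9400634765625), (37.62342071533203, 103.25667572021484), 51.59733581542969)
[503.8 279.6] 1887 ((374.71875, -332.80615234375), (107.68539428710938, 52.20730972290039), 49.14971160888672)
[388.3 302.6] 1865 ((445.5798645019531, -202.30734252929688), (38.061954498291016, 92.39927673339844), 54.986446380615234)
[433.9 386.8] 413 ((295.8988037109375, -179.48194885253906), (26.605260848999023, 55.55560302734375), 13.844483375549316)
wcam [ 649.55659124 -265.46595101  385.10271127]
```

View pics/w1.png

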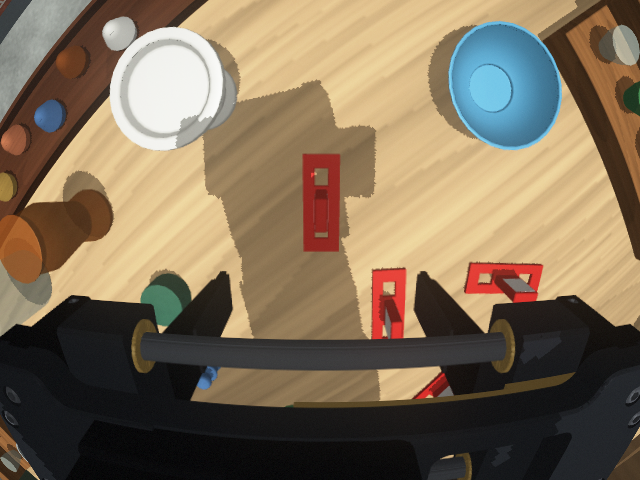

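The holder is squarely between the jaws at (321,203), and the wrist and top measurements agree to about 1 mm. Descending.

Request:
carry_out:
  grip: [-1,-1,-1,-1,-1]
  linear:
    - [0.08,-0.003,-0.003]
    - [0.09,0,0]
    - [0.09,0,0]
    - [0.08,0,0]
    - [0.04,0,0]
  turn: [0,0,0,0,0]

```text
t: 2.65
eef_pos: [587.3, -214.6, 35.1]
tcp_rot: [0.219, 1.566, 2.705]
ft_force: [-0.6, 0.6, 0.4]
opening: 1.001
```

```bash
python3 - <<'E'
from h import *
plan(588.3,-215.2,28,51.8)
I=info('wrist');im=cams.read_camera('wrist');cv2.imwrite('pics/w2.png',im)
n,l,st,c=cv2.connectedComponentsWithStats(red(im))
for i in range(1,n):
    if st[i,4]>300: print(c[i].round(1),st[i])
E
```

```text
t 2.65 p [ 587.3 -214.6   35.1] jaw -127.55 x-axis [-0.0039  0.0018 -1.    ] F [-0.6  0.6  0.4] M [ 0.09  0.04 -0.04] op 1.001
shift mm [ 7.1 -0.2 -1.2] lin [ 0.0141 -0.0004 -0.0024] jaw change world -0.65 turn about tool x 0.0036 j6 1.77
[321.4 260.4] [  285   181    75   159 10141]
[428.2 386.7] [406 375  48  24 863]
```

View pics/w2.png

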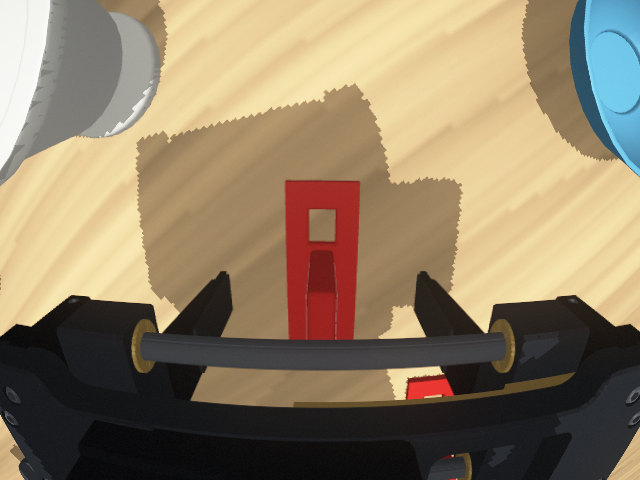

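The plate at (322,290) sits midway between the fingertips at (224,275) and (423,275). Lowering 7 mm and gripping.

Request:
carry_out:
  grip: [-1,1,1,1,1]
  linear:
    - [0.006,0,-0.002]
    - [0,0,0]
    - [0,0,0]
    - [0,0,0]
    - [0,0,0]
  turn: [0,0,0,0,0]

```text
t: 3.2
eef_pos: [589.7, -216.0, 36.6]
tcp_rot: [-2.98, 1.569, -0.498]
ft_force: [-0.7, 1.1, 0.4]
opening: 0.721
```

Request:
carry_out:
  grip: [1,1,1,1,1]
  linear:
    - [0,0,0]
    - [0,0,0]
    - [0,0,0]
    - [0,0,0]
    - [0,0,0]
  turn: [0,0,0,0,0]

```text
t: 3.7
eef_pos: [589.4, -215.9, 35.6]
tcp_rot: [1.073, 1.571, -2.728]
ft_force: [0.2, -0.5, 0.1]
opening: 0.299
```

```bash
python3 - <<'E'
from h import *
plan(557,213,240,90)
E
```

```text
t 3.7 p [ 589.4 -215.9   35.6] jaw -127.81 x-axis [-1.e-04 -0.e+00 -1.e+00] F [ 0.2 -0.5  0.1] M [0.14 0.05 0.04] op 0.299
shift mm [-204.4 -319.   288.5] lin [-0.4088 -0.638   0.577 ] jaw change world 37.81 turn about tool x -0.21 j6 1.774
```

Request:
carry_out:
  grip: [1,1,1,1,1]
  linear:
    - [0.014,0,0.002]
    - [0,0,0]
    - [0,0,0]
    - [0,0,0]
    - [0,0,0]
  turn: [0,0,0,0,0]

```text
t: 4.2
eef_pos: [588.7, -215.3, 28.7]
tcp_rot: [2.953, 1.571, -0.848]
ft_force: [-0.0, 0.1, -0.7]
opening: 0.124
```

```bash
python3 - <<'E'
from h import *
plan(557,213,240,90)
E
```

```text
t 4.2 p [ 588.7 -215.3   28.7] jaw -127.8 x-axis [ 1.e-04 -1.e-04 -1.e+00] F [-0.   0.1 -0.7] M [0.1  0.04 0.01] op 0.124
shift mm [-211.4 -319.   287.5] lin [-0.4228 -0.638   0.575 ] jaw change world 37.8 turn about tool x -0.21 j6 1.775
```

Opening 0.124 is about 12 mm, so the plate is gripped. Lifting.

Request:
carry_out:
  grip: [1,1,1,1,1]
  linear:
    - [0,0,0]
    - [-0.06,0,0]
    - [-0.08,0,0]
    - [-0.09,0,0]
    - [-0.09,0,0]
  turn: [0,0,0,0,0]

```text
t: 4.7
eef_pos: [588.3, -215.2, 190.3]
tcp_rot: [0.401, 1.57, 2.883]
ft_force: [1.1, 0.3, -0.2]
opening: 0.127
```

Request:
carry_out:
  grip: [1,1,1,1,1]
  linear:
    - [-0.09,0,0]
    - [0,0,0]
    - [0,0,0]
    - [0,-0.03,0.027]
    - [0,-0.06,0.054]
  turn: [0,0,0,0,0]

```text
t: 5.2
eef_pos: [583.5, -155.1, 231.6]
tcp_rot: [0.368, 1.568, 2.847]
ft_force: [0.2, 1.1, -1.0]
opening: 0.123
```

Request:
carry_out:
  grip: [1,1,1,1,1]
  linear:
    - [0,-0.07,0.064]
    - [0,-0.07,0.063]
    - [0,-0.07,0.063]
    - [0,-0.07,0.063]
    - [0,-0.07,0.063]
  turn: [0,0,0,0,0]

```text
t: 5.7
eef_pos: [565.2, 82.8, 232.0]
tcp_rot: [0.667, 1.568, -3.134]
ft_force: [1.7, -0.2, -0.8]
opening: 0.124
```

Request:
carry_out:
  grip: [1,1,1,1,1]
  linear:
    - [0,-0.06,0.054]
    - [0,-0.03,0.027]
    - [0,0,0]
    - [0,0,0]
    - [0,0,0]
  turn: [0,0,-0.035,-0.042,-0.042]

```text
t: 6.2
eef_pos: [561.0, 141.7, 231.8]
tcp_rot: [0.409, 1.568, -3.013]
ft_force: [0.1, -0.4, -0.2]
opening: 0.13
```

Request:
carry_out:
  grip: [1,1,1,1,1]
  linear:
    - [0,0,0]
    - [0,0,0]
    - [0,0,0]
    - [0,0,0]
    - [0,0,0]
  turn: [-0.042,-0.042,0,0,0]

```text
t: 6.7
eef_pos: [561.9, 140.8, 233.0]
tcp_rot: [0.218, 1.57, -2.948]
ft_force: [0.0, -1.1, -1.0]
opening: 0.125
```

```bash
python3 - <<'E'
from h import *
plan(557,213,240,90)
I=info('wrist');im=cams.read_camera('wrist');cv2.imwrite('pics/w3.png',im);s=cams.read_camera('scene');cv2.imwrite('pics/s3.png',s)
t=cams.read_camera('top');cv2.imwrite('pics/t3.png',t)
import pickle;pickle.dump(I,open('I3.pkl','wb'))
V=I['view'];print('wcam',-V[:3,:3].T@V[:3,3])
E
```

```text
t 6.7 p [561.9 140.8 233. ] jaw -91.42 x-axis [-1.1e-03 -2.0e-04 -1.0e+00] F [ 0.  -1.1 -1. ] M [ 0.05 -0.02 -0.01] op 0.125
shift mm [ -7.  -72.    6.7] lin [-0.014  -0.144   0.0133] jaw change world 1.42 turn about tool x -0.0079 j6 1.727
wcam [642.2571695  138.88246865 389.78100962]
```

View pics/w3.png

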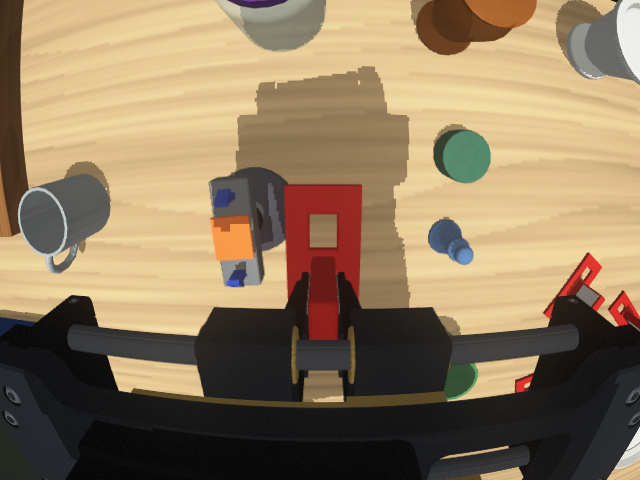

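```bash
python3 - <<'E'
from h import *
import pickle
I=pickle.load(open('I3.pkl','rb'))
def seat(f,u,v,w,lo=3,hi=16,smin=165):
    im=cv2.imread(f);h=cv2.cvtColor(im,cv2.COLOR_BGR2HSV)
    m=((h[...,0]>=lo)&(h[...,0]<=hi)&(h[...,1]>smin)).astype(np.uint8);q=m*0;q[v-w:v+w,u-w:u+w]=m[v-w:v+w,u-w:u+w]
    n,l,st,c=cv2.connectedComponentsWithStats(q);i=1+np.argmax(st[1:,4])
    cn=cv2.findContours((l==i).astype(np.uint8),0,2)[0][0];r=cv2.minAreaRect(cn.astype(np.float32))
    print(f,c[i].round(2),st[i],r,im[v,u],h[v,u]);return c[i],cv2.boxPoints(r)
a,A=seat('pics/top0.png',235,231,11);b,B=seat('pics/scene0.png',372,314,20);w,W=seat('pics/w3.png',233,238,35)
ob=dict(t=('top',*a),s=('scene',*b),w=('wrist',*w,I))
for k in('ts','tw','sw','tsw'):print(k,tri([ob[x] for x in k]).round(1))
for z in(95,100,105,110,115):
    P=np.array([atz('wrist',x,y,z,I)[:2] for x,y in W],np.float32);r=cv2.minAreaRect(P);print(z,r)
im=cv2.imread('pics/w3.png');cr=np.hstack([cv2.resize(im[165:295,200:300],(400,520),interpolation=2),cv2.resize(im[165:295,275:375],(400,520),interpolation=2)])
cv2.imwrite('pics/crop2.png',cr)
E
```

```text
pics/top0.png [233.61 230.1 ] [228 224  12  13 153] ((233.5, 230.0), (12.0, 11.0), 90.0) [ 35  97 188] [ 12 208 188]
pics/scene0.png [371.86 313.73] [362 305  21  18 208] ((372.0, 314.0), (15.55634880065918, 14.142135620117188), 45.0) [ 66 111 194] [ 11 168 194]
pics/w3.png [232.14 237.37] [ 211  215   43   45 1609] ((231.9461669921875, 237.56924438476562), (44.03233337402344, 37.954627990722656), 82.87498474121094) [ 73 155 248] [ 14 180 248]
ts [557.6 215.  105.3]
tw [557.3 215.1 106.4]
sw [557.6 215.1 105.9]
tsw [557.5 215.1 105.7]
95 ((553.0914916992188, 218.99899291992188), (40.85562515258789, 34.3947868347168), 2.309772253036499)
100 ((554.6038818359375, 217.64007568359375), (40.16263961791992, 33.81140899658203), 2.309765100479126)
105 ((556.1162719726562, 216.28115844726562), (39.46965026855469, 33.22800827026367), 2.309757709503174)
110 ((557.6288452148438, 214.92225646972656), (38.77666091918945, 32.64459991455078), 2.309746026992798)
115 ((559.1412963867188, 213.5633544921875), (38.083656311035156, 32.061214447021484), 2.309762477874756)
```

View pics/crop2.png

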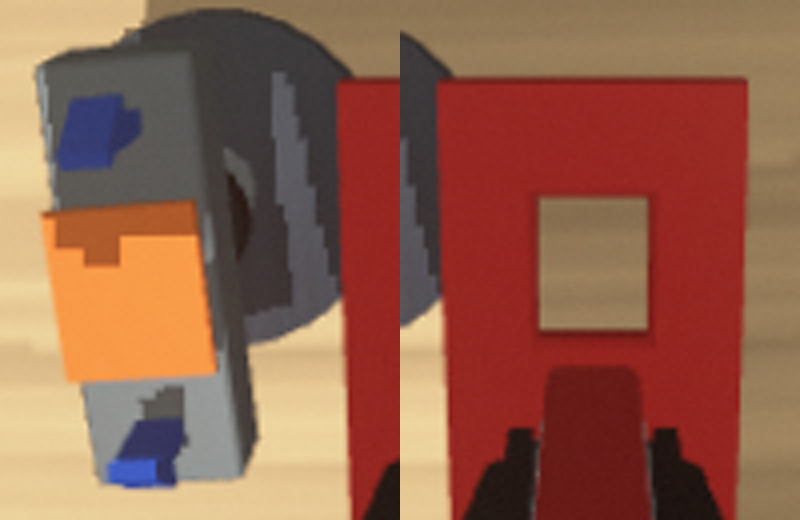

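```bash
python3 - <<'E'
from h import *
import pickle
I=pickle.load(open('I3.pkl','rb'))
g=lambda x,y,ox=200:(ox+x/4,165+y/4)
C=[g(42,213),g(195,203),g(215,371),g(67,382)]
for z in(102,106,110,114):
    P=np.array([atz('wrist',*c,z,I) for c in C])[:,:2]
    L=lambda i,j:np.linalg.norm(P[i]-P[j]).round(1)
    ax=(P[0]+P[1]-P[2]-P[3]);print(z,P.mean(0).round(1),'widths y',L(0,1),L(3,2),'len x',L(0,3),L(1,2),'yaw',np.degrees(np.arctan2(ax[1],ax[0])).round(2))
# crosshead top edges: top-left (42,68) bottom-left(100,480)... right (190,58),(240,475)
for z in(92,98,104):
    P=np.array([atz('wrist',*g(*c),z,I) for c in[(44,66),(188,52),(242,472),(102,480)]])[:,:2]
    ax=(P[0]+P[1]-P[2]-P[3])/2;print('cross',z,P.mean(0).round(1),np.linalg.norm(ax).round(1),np.degrees(np.arctan2(ax[1],ax[0])).round(2),np.linalg.norm(P[0]-P[1]).round(1))
# held holder: foot top plane z = tcp-28.7+5 ; far window corners and foot edge
z=233.0-28.7+5
g2=lambda x,y:(275+(x-400)/4,165+y/4)
P=np.array([atz('wrist',*g2(*c),z,I) for c in[(540,196),(649,196),(649,330),(540,330)]])[:,:2];print('win',P.mean(0).round(1),'expect from TCP',(561.9+28.25*np.cos(np.radians(-1.42)),140.8+28.25*np.sin(np.radians(-1.42))),P.round(1).tolist())
P=np.array([atz('wrist',*g2(*c),z,I) for c in[(438,82),(746,80)]])[:,:2];print('end',P.mean(0).round(1),P.round(1).tolist())
E
```

```text
102 [555.  216.4] widths y 32.7 32.7 len x 37.1 36.1 yaw 1.97
106 [556.2 215.3] widths y 32.3 32.3 len x 36.6 35.6 yaw 1.97
110 [557.5 214.3] widths y 31.8 31.8 len x 36.1 35.1 yaw 1.97
114 [558.7 213.2] widths y 31.3 31.3 len x 35.6 34.6 yaw 1.97
cross 92 [555.9 215.7] 93.3 2.31 31.2
cross 98 [557.7 214.2] 91.5 2.31 30.5
cross 104 [559.4 212.7] 89.6 2.31 29.9
win [590.3 140. ] expect from TCP (np.float64(590.1413244373457), np.float64(140.0999328428061)) [[599.3, 146.5], [599.0, 132.9], [581.3, 133.2], [581.7, 147.2]]
end [613.7 139.7] [[614.1, 158.6], [613.4, 120.7]]
```

Request:
carry_out:
  grip: [1,1,1,1,1]
  linear:
    - [0,0,0]
    - [0,-0.05,0.002]
    - [0,-0.06,0.002]
    - [0,-0.0386,0]
    - [0,0,0]
  turn: [-0.02,0,0,0,0]

```text
t: 7.35
eef_pos: [556.9, 216.6, 233.5]
tcp_rot: [-2.01, 1.571, 1.173]
ft_force: [0.4, 0.3, -1.0]
opening: 0.125
```

Request:
carry_out:
  grip: [1,1,1,1,1]
  linear:
    - [0.04,0,0]
    - [0.05,0,0]
    - [0.03,0,0]
    - [0,0,0]
    - [0,0,0]
  turn: [0,0,0,0,0]

```text
t: 7.85
eef_pos: [557.5, 214.3, 174.0]
tcp_rot: [2.275, 1.571, -0.826]
ft_force: [0.3, 0.1, -0.5]
opening: 0.124
```

```bash
python3 - <<'E'
from h import *
plan(557,215,172,92.2)
I=info('wrist');im=cams.read_camera('wrist');cv2.imwrite('pics/w4.png',im);s=cams.read_camera('scene');cv2.imwrite('pics/s4.png',s)
import pickle;pickle.dump(I,open('I4.pkl','wb'))
cv2.imwrite('pics/crop4.png',np.hstack([cv2.resize(im[130:290,240:400],(400,400),interpolation=2),cv2.resize(s[250:350,320:420],(400,400),interpolation=2)]))
E
```

```text
t 7.85 p [557.5 214.3 174. ] jaw -87.71 x-axis [ 1.e-04 -1.e-04 -1.e+00] F [ 0.3  0.1 -0.5] M [0.   0.01 0.03] op 0.124
shift mm [ 2.  -0.7  0.5] lin [ 0.004  -0.0015  0.0009] jaw change world -0.09 turn about tool x 0.0005 j6 1.787
```

View pics/crop4.png

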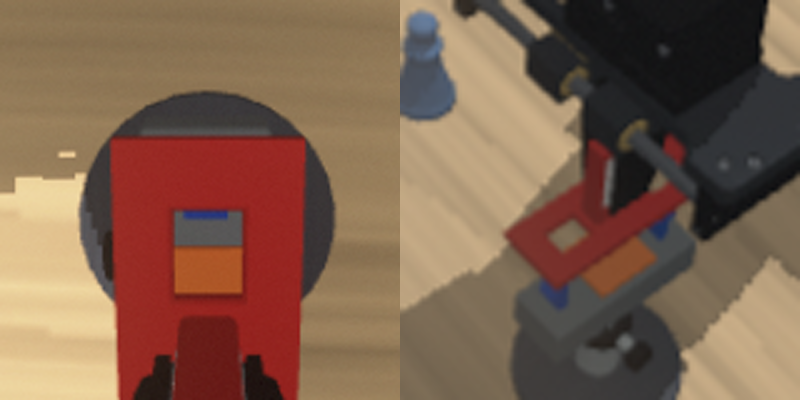

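```bash
python3 - <<'E'
from h import *
import pickle
I=pickle.load(open('I4.pkl','rb'))
g=lambda x,y:(240+x/2.5,130+y/2.5)
for z in(115,125):
    print(z,'hook sides',atz('wrist',*g(183,214),z,I).round(1),atz('wrist',*g(228,214),z,I).round(1),'inner edge',atz('wrist',*g(206,218),z,I).round(1))
print('seat edge',[atz('wrist',*g(206,247),z,I).round(1) for z in(101,107)])
print('win',[atz('wrist',*g(*c),150.3,I).round(1) for c in((174,210),(243,210),(174,296),(243,296))])
print('foot',[atz('wrist',*g(x,210),10,I).round(1) for x in(80,335)])
E
```

```text
115 hook sides [585.2 221.5 115. ] [585.6 210.7 115. ] inner edge [584.4 216.  115. ]
125 hook sides [587.6 221.3 125. ] [588.  211.1 125. ] inner edge [586.9 216.  125. ]
seat edge [array([573.3, 215.6, 101. ]), array([574.9, 215.6, 107. ])]
win [array([594.5, 222.7, 150.3]), array([595. , 208.9, 150.3]), array([576.4, 222.2, 150.3]), array([576.9, 208. , 150.3])]
foot [array([559.8, 260.2,  10. ]), array([563.3, 169.3,  10. ])]
```

Window and hook agree to within 1 mm. Shifting by about 0.7 mm, then descending in small steps.

Request:
carry_out:
  grip: [1,1,1,1,1]
  linear:
    - [0.01,-0.001,0.001]
    - [0.02,0,0]
    - [0.014,0,0]
    - [0,0,0]
    - [0,0,0]
  turn: [0,0,0,0,0]

```text
t: 8.45
eef_pos: [556.6, 215.2, 151.3]
tcp_rot: [0.384, 1.57, -2.716]
ft_force: [-0.4, 0.2, -0.4]
opening: 0.127
```

Request:
carry_out:
  grip: [1,1,1,1,1]
  linear:
    - [0.002,0,0]
    - [0.002,0,0]
    - [0.002,0,0]
    - [0,0,0]
    - [0,0,0]
  turn: [0,0,0,0,0]

```text
t: 8.95
eef_pos: [556.7, 215.2, 148.6]
tcp_rot: [1.738, 1.571, -1.363]
ft_force: [-0.5, 0.7, -0.4]
opening: 0.124
```

Request:
carry_out:
  grip: [1,1,1,1]
  linear:
    - [0.002,0,0]
    - [0.002,0,0]
    - [0.002,0,0]
    - [0,0,0]
  turn: [0,0,0,0]

```text
t: 9.35
eef_pos: [556.7, 215.2, 145.5]
tcp_rot: [2.582, 1.571, -0.519]
ft_force: [0.7, -0.8, -1.3]
opening: 0.128
```

Request:
carry_out:
  grip: [1,1,1]
  linear:
    - [0.002,0,0]
    - [0.002,0,0]
    - [0,0,0]
  turn: [0,0,0]

```text
t: 9.65
eef_pos: [556.7, 215.2, 143.6]
tcp_rot: [2.503, 1.571, -0.598]
ft_force: [0.4, -0.8, 0.0]
opening: 0.124
```

Request:
carry_out:
  grip: [1,1,1]
  linear:
    - [0.002,0,0]
    - [0.002,0,0]
    - [0,0,0]
  turn: [0,0,0]

```text
t: 9.95
eef_pos: [556.7, 215.3, 141.7]
tcp_rot: [2.989, 1.571, -0.112]
ft_force: [0.3, -0.3, 4.0]
opening: 0.127
```

Request:
carry_out:
  grip: [1,1,1]
  linear:
    - [0.002,0,0]
    - [0.002,0,0]
    - [0,0,0]
  turn: [0,0,0]

```text
t: 10.25
eef_pos: [556.9, 215.3, 139.8]
tcp_rot: [-3.022, 1.57, 0.161]
ft_force: [-0.0, -0.1, 5.5]
opening: 0.127
```

Request:
carry_out:
  grip: [1,1,1]
  linear:
    - [0.002,0,0]
    - [0.002,0,0]
    - [0,0,0]
  turn: [0,0,0]

```text
t: 10.55
eef_pos: [556.5, 215.2, 137.3]
tcp_rot: [0.355, 1.57, -2.746]
ft_force: [0.6, 1.0, 2.2]
opening: 0.123
```

Request:
carry_out:
  grip: [1,1]
  linear:
    - [0.002,0,0]
    - [0,0,0]
  turn: [0,0]

```text
t: 10.75
eef_pos: [556.6, 215.2, 136.3]
tcp_rot: [0.416, 1.57, -2.685]
ft_force: [0.1, 0.2, 1.0]
opening: 0.125
```

```bash
python3 -c "
from h import *
plan(556.7,215,129.5,92.2)"
```

```text
t 10.75 p [556.6 215.2 136.3] jaw -87.67 x-axis [-4.e-04 -2.e-04 -1.e+00] F [0.1 0.2 1. ] M [ 0.02 -0.04  0.01] op 0.125
shift mm [ 6.8  0.2 -0.1] lin [ 0.0136  0.0004 -0.0003] jaw change world -0.13 turn about tool x 0.0007 j6 1.788
```

Request:
carry_out:
  grip: [1,1,1]
  linear:
    - [0.002,0,0]
    - [0.002,0,0]
    - [0,0,0]
  turn: [0,0,0]

```text
t: 11.05
eef_pos: [556.7, 215.2, 134.5]
tcp_rot: [1.24, 1.571, -1.861]
ft_force: [1.1, 0.5, 1.6]
opening: 0.125
```

Request:
carry_out:
  grip: [1,1]
  linear:
    - [0.002,0,0]
    - [0,0,0]
  turn: [0,0]

```text
t: 11.25
eef_pos: [556.7, 215.2, 133.5]
tcp_rot: [1.688, 1.571, -1.413]
ft_force: [0.2, 0.4, 3.0]
opening: 0.127
```

Request:
carry_out:
  grip: [1,1]
  linear:
    - [0.002,0,0]
    - [0,0,0]
  turn: [0,0]

```text
t: 11.45
eef_pos: [556.7, 215.2, 132.4]
tcp_rot: [1.269, 1.571, -1.832]
ft_force: [-0.5, -0.3, 2.7]
opening: 0.122
```

Request:
carry_out:
  grip: [1,1]
  linear:
    - [0.002,0,0]
    - [0,0,0]
  turn: [0,0]

```text
t: 11.65
eef_pos: [556.7, 215.2, 131.5]
tcp_rot: [1.631, 1.571, -1.469]
ft_force: [-0.5, -0.9, 2.2]
opening: 0.12
```

Request:
carry_out:
  grip: [1,1]
  linear:
    - [0.002,0,0]
    - [0,0,0]
  turn: [0,0]

```text
t: 11.85
eef_pos: [556.7, 215.3, 130.6]
tcp_rot: [2.324, 1.571, -0.776]
ft_force: [1.5, -0.1, 3.4]
opening: 0.123
```

```bash
python3 - <<'E'
from h import *
plan(557,215,129,92.2)
im=cams.read_camera('wrist');s=cams.read_camera('scene')
cv2.imwrite('pics/crop5.png',np.hstack([cv2.resize(im[160:320,240:400],(400,400),interpolation=2),cv2.resize(s[250:350,320:420],(400,400),interpolation=2)]))
E
```

```text
t 11.85 p [556.7 215.3 130.6] jaw -87.66 x-axis [ 1.e-04 -1.e-04 -1.e+00] F [ 1.5 -0.1  3.4] M [-0.03 -0.02  0.01] op 0.123
shift mm [ 1.6  0.3 -0.3] lin [ 0.0031  0.0005 -0.0006] jaw change world -0.14 turn about tool x 0.0008 j6 1.788
```

View pics/crop5.png

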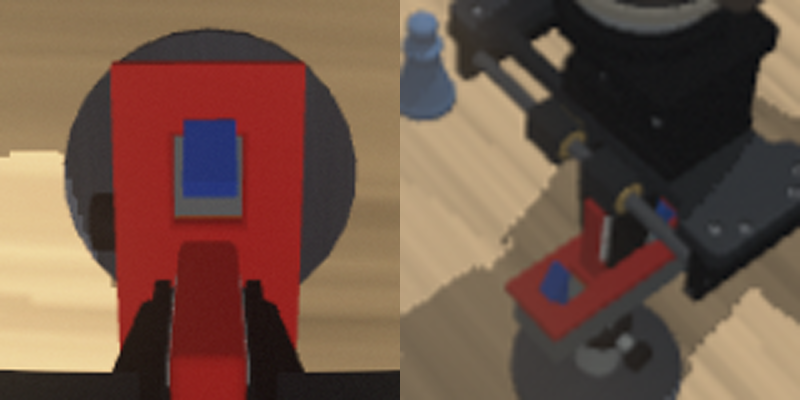

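Hook a shows through the window centrally at (210,160), and hook b is through on the far side. The holder hasn't slipped. Continuing in small steps.

Request:
carry_out:
  grip: [1,1]
  linear:
    - [0.001,0,0]
    - [0,0,0]
  turn: [0,0]

```text
t: 12.15
eef_pos: [556.7, 215.2, 130.1]
tcp_rot: [1.378, 1.571, -1.723]
ft_force: [-0.3, -0.2, 3.3]
opening: 0.124
```

Request:
carry_out:
  grip: [1,1]
  linear:
    - [0.001,0,0]
    - [0,0,0]
  turn: [0,0]

```text
t: 12.35
eef_pos: [556.7, 215.2, 129.8]
tcp_rot: [2.827, 1.571, -0.274]
ft_force: [-0.3, 0.4, 5.2]
opening: 0.122
```

Request:
carry_out:
  grip: [1,1]
  linear:
    - [0.001,0,0]
    - [0,0,0]
  turn: [0,0]

```text
t: 12.55
eef_pos: [556.7, 215.3, 129.7]
tcp_rot: [3.042, 1.57, -0.059]
ft_force: [-1.9, -1.3, 10.2]
opening: 0.126
```

Request:
carry_out:
  grip: [1,1]
  linear:
    - [0.001,0,0]
    - [0,0,0]
  turn: [0,0]

```text
t: 12.75
eef_pos: [556.7, 215.3, 129.6]
tcp_rot: [-3.136, 1.57, 0.047]
ft_force: [-2.6, -1.9, 13.8]
opening: 0.129
```

Force is rising steeply with no travel, so this is the seat stop. It fits: underside ≈101, so the free seat is ≈107, and the clicks would have come at TCP ≈132. Backing off until the force is gone.

Request:
carry_out:
  grip: [1,1,1]
  linear:
    - [-0.002,0,0]
    - [-0.002,0,0]
    - [0,0,0]
  turn: [0,0,0]

```text
t: 13.05
eef_pos: [556.7, 215.2, 130.6]
tcp_rot: [2.419, 1.571, -0.682]
ft_force: [0.2, -0.6, 3.3]
opening: 0.123
```

Request:
carry_out:
  grip: [1,1,1]
  linear:
    - [-0.002,0,0]
    - [-0.001,0,0]
    - [0,0,0]
  turn: [0,0,0]

```text
t: 13.35
eef_pos: [556.7, 215.2, 132.1]
tcp_rot: [1.845, 1.571, -1.255]
ft_force: [0.8, -0.4, 2.5]
opening: 0.125
```

```bash
python3 - <<'E'
from h import *
plan(557,215,132.6,92.2)
im=cams.read_camera('wrist');s=cams.read_camera('scene')
cv2.imwrite('pics/crop6.png',np.hstack([cv2.resize(im[160:320,240:400],(400,400),interpolation=2),cv2.resize(s[265:345,325:405],(400,400),interpolation=2)]))
E
```

```text
t 13.35 p [556.7 215.2 132.1] jaw -87.67 x-axis [ 0.e+00 -1.e-04 -1.e+00] F [ 0.8 -0.4  2.5] M [-0.02 -0.06  0.04] op 0.125
shift mm [-0.5  0.2 -0.3] lin [-0.0011  0.0005 -0.0005] jaw change world -0.13 turn about tool x 0.0007 j6 1.788
```

View pics/crop6.png

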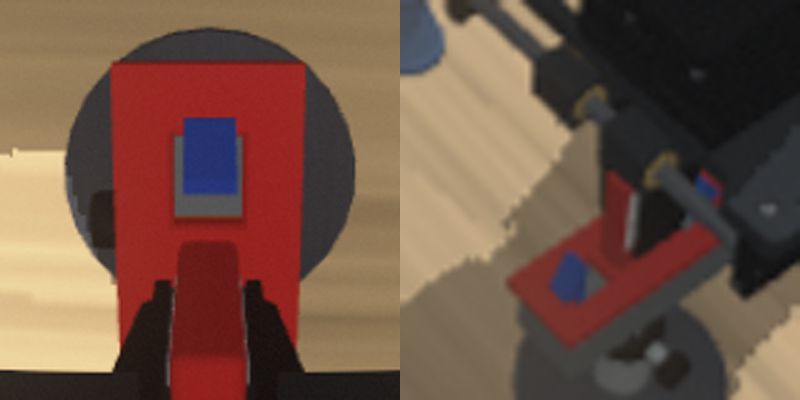

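Request:
carry_out:
  grip: [1,1]
  linear:
    - [-0.002,0,0]
    - [0,0,0]
  turn: [0,0]

```text
t: 13.65
eef_pos: [556.6, 215.2, 132.8]
tcp_rot: [0.359, 1.57, -2.742]
ft_force: [0.9, -0.7, -1.2]
opening: 0.123
```

Request:
carry_out:
  grip: [1,1]
  linear:
    - [-0.001,0,0]
    - [0,0,0]
  turn: [0,0]

```text
t: 13.85
eef_pos: [556.5, 215.2, 132.9]
tcp_rot: [0.293, 1.57, -2.808]
ft_force: [2.0, 0.2, -8.3]
opening: 0.126
```

The tug at 132.9 mm is held with −8 N, so it is latched. Going back to neutral and releasing.

Request:
carry_out:
  grip: [1,1,-1,-1,-1]
  linear:
    - [0.0024,0,0]
    - [0,0,0]
    - [0,0,0]
    - [0,0,0]
    - [0,0,0]
  turn: [0,0,0,0,0]

```text
t: 14.35
eef_pos: [556.7, 215.3, 132.5]
tcp_rot: [2.917, 1.571, -0.184]
ft_force: [0.3, -0.1, -0.3]
opening: 0.321
```

Request:
carry_out:
  grip: [-1,-1,-1,-1,-1]
  linear:
    - [0,0,0]
    - [0,0,0]
    - [0,0,0]
    - [0,0,0]
    - [0,0,0]
  turn: [0,0,0,0,0]

```text
t: 14.85
eef_pos: [556.7, 215.2, 132.4]
tcp_rot: [1.839, 1.571, -1.262]
ft_force: [-0.9, -0.1, 0.2]
opening: 0.742
```

Request:
carry_out:
  grip: [-1,-1,-1,-1,-1]
  linear:
    - [-0.03,0,0]
    - [-0.06,0,0]
    - [-0.08,0,0]
    - [-0.06,0,0]
    - [0,0,0]
  turn: [0,0,0,0,0]

```text
t: 15.35
eef_pos: [557.9, 215.6, 251.6]
tcp_rot: [-2.936, 1.564, 0.246]
ft_force: [0.0, 0.6, -0.9]
opening: 0.999
```

```bash
python3 - <<'E'
from h import *
plan(557,215,132.6,92.2)
I=info('wrist');im=cams.read_camera('wrist');s=cams.read_camera('scene');t=cams.read_camera('top')
cv2.imwrite('pics/crop7.png',np.hstack([cv2.resize(im[130:290,240:400],(400,400),interpolation=2),cv2.resize(s[265:345,325:405],(400,400),interpolation=2)]))
n,l,st,c=cv2.connectedComponentsWithStats(red(im))
for i in range(1,n):
    if st[i,4]>300:
        ys,xs=np.where(l==i);print(c[i].round(1),st[i]);
        for z in (109,):print(cv2.minAreaRect(np.array([atz('wrist',a,b,z,I)[:2] for a,b in zip(xs,ys)],np.float32)))
E
```

```text
t 15.35 p [557.9 215.6 251.6] jaw -87.66 x-axis [ 0.0067  0.0017 -1.    ] F [ 0.   0.6 -0.9] M [ 0.06 -0.07 -0.03] op 0.999
shift mm [119.    0.8   1.7] lin [0.238  0.0015 0.0035] jaw change world -0.14 turn about tool x 0.0008 j6 1.788
[323.6 226. ] [ 300  165   48  121 4864]
((556.2619018554688, 215.63287353515625), (104.70403289794922, 38.416481018066406), 2.339552164077759)
[604.5 291.5] [583 264  42  58 812]
((490.123291015625, -113.96308898925781), (72.74518585205078, 52.33317565917969), 56.315704345703125)
```

View pics/crop7.png

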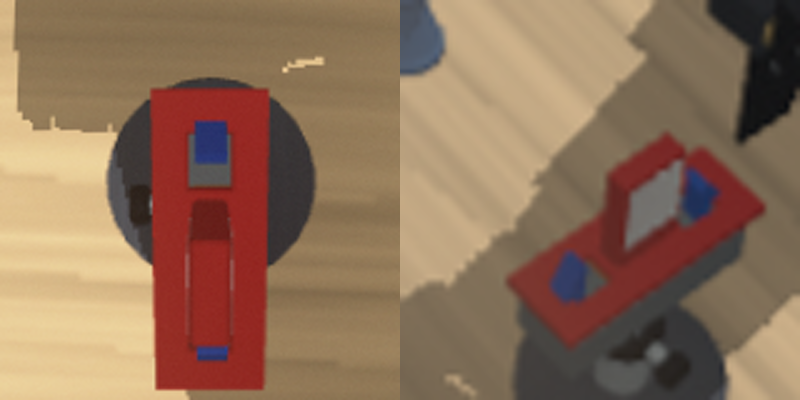

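The holder sits level on the crosshead. Both hooks stand through their windows with the noses over the outer edges, and the gripper is clear. Handing in.

Request:
carry_out:
  grip: [-1,-1,-1]
  linear:
    - [0,0,0]
    - [0,0,0]
    - [0,0,0]
  turn: [0,0,0]

```text
t: 15.8
eef_pos: [556.6, 215.2, 246.6]
tcp_rot: [0.295, 1.57, -2.806]
ft_force: [0.4, 0.1, 0.5]
opening: 1.0
```

```bash
python3 -c "
from cell import env
print(env.job_done())"
```

```text
the job is handed in; nothing more can be done
None
```

I gripped the farthest red holder (about 627 mm from the base), pressed it straight down over the two hooks, let go and backed off. I handed in at 15.8 s, and no verdict is reported.

**Last checks that agreed:**
- **Latch:** a gentle upward tug was held at about 8 N, with the underside about 3 mm below the free seat, where the latched position should be.
- **Position:** the final wrist view puts the holder at (556.3, 215.6) mm, turned 2.3°. I had measured the stand at about (557, 215) mm and 2.2°.
- **Appearance:** the last picture shows it level, with both hook noses over the foot and the gripper clear.

**What did not fully match:**
- **Push force:** the clicks themselves fell between readings. I saw only about 5.5 N around the peak, where 8–20 N was expected, so the tug and the pictures are the evidence that it latched.
- **Overtravel:** because I missed the clicks, I pressed about 3 mm further, to the seat's stop. The highest reading was about 14 N, well under the 40 N limit.
- **Other goods:** I kept well clear of them but did not measure their positions again.

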